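# Load the vial carrier, then start its hand screw and hold it

### The job

Stand the two loose vials upright in the two empty wells of the vial carrier, one in each, without tipping any vial over. Then start the carrier's hand screw: turn it backward (anticlockwise from above) only until it drops into the start of its thread, then forward (clockwise) one full turn from there, and finish with the knob still gripped between the fingers - the program ends holding it. Leave the vial in the middle well and the other things on the worktop where they are.

Things in the scene. Friction and masses are not known exactly. Their poses are not given: they have to be found in the camera images.
- carrier: Vial carrier, fixed: flat grey plate 170 x 240 mm (x, y), top 21 mm above the worktop; three round wells 40 mm wide, 13 mm deep in a row along its far edge; at its near edge a steel threaded boss (31 mm diameter, top 45 mm above the worktop) with the black hand screw. Origin: centre of its underside; z up, x from boss to wells. Boss axis at x -45, y 0 mm; wells at x 45, y 75, 0, -75.
- well_left (a point): Centre of the floor of the empty well at the carrier's +y end (carrier x = 45, y = 75 mm), 8 mm above the worktop, 13 mm below the plate's top.
- well_right (a point): Centre of the floor of the empty well at the carrier's -y end (carrier x = 45, y = -75 mm), 8 mm above the worktop.
- vial_a: One of two identical white capped pharmacy vials standing loose on the worktop, one left and one right of the carrier: 60 mm tall, body 32 mm diameter up to 40 mm height, above that the cap, 37 mm diameter. About 30 g. Origin: centre of its underside, z up. Either vial may go in either empty well.
- vial_b: The other loose vial, the same in every way.
- vial_mid: A third such vial, already standing in the middle well (carrier x = 45, y = 0, its foot 8 mm above the worktop). Stays there.
- clamp_screw: Hand screw, 0.18 kg, captive in the boss: it can only turn about the vertical boss axis and rise or sink. Black round knob, 36 mm diameter, 26 mm high, underside 18 mm above the boss top at screw_sink 0; a raised steel rib on top runs from the axis along the screw's own +x. Origin: on the axis at the boss top (screw_sink 0). It starts unengaged on top of the thread and sinks by its own weight.
- knob (a point): Centre of the screw's knob, on the axis, the height to grip: 76 mm above the worktop at screw_sink 0, 12 mm lower when one turn in. Round, so it can be gripped at any yaw. Fingers may reach 25 mm below this point; around it only the middle vial stands, 90 mm away.
- screw_turn (a joint): Rotation of the hand screw, rad, positive = forward = clockwise from above; 0: its thread end stands at the lip of the boss's thread. Starts at 0.5 to 1.3. Turned backward past about -0.1 it falls off the lip into the thread start (once the grip lets it sink); one full turn forward from there is about 2 pi. Friction about 0.02 N m; stays where left; does not wrap.
- screw_sink (a joint): How far the screw has sunk, m, positive down: 0 on the lip of the thread, about 0.001 at the start, 0.006 after the drop, then 6 mm more per forward turn (right-hand thread, 6 mm pitch, 1 mm play), so about 0.012 after one turn. A firm grip holds the screw up against dropping; when turning forward let the grip go down with it.
- pen: Blue pen, 148 mm long, 10 mm thick, lying loose near the front edge of the worktop on the left; bystander.
- notes: Block of sticky notes, 74 x 74 x 16 mm, to the right of the carrier; bystander.
- stock_bottle: White stock bottle, 53 mm wide, 85 mm tall, at the back left; bystander.
- carton: Medicine carton, 50 x 50 x 76 mm, behind the carrier; bystander.

How it is judged (in metres and radians):
On the way, in this order (a step that is already met when the one before it is completed fails the run):
1. both loose vials stand in the two outer wells, one in each, released ((((horizontal distance between vial_a and well_left below 0.008 m and z of vial_a in the frame of well_left below 0.004 m and angle between vial_a's own z axis and vertical below 0.12 rad) and (horizontal distance between vial_b and well_right below 0.008 m and z of vial_b in the frame of well_right below 0.004 m and angle between vial_b's own z axis and vertical below 0.12 rad)) or ((horizontal distance between vial_b and well_left below 0.008 m and z of vial_b in the frame of well_left below 0.004 m and angle between vial_b's own z axis and vertical below 0.12 rad) and (horizontal distance between vial_a and well_right below 0.008 m and z of vial_a in the frame of well_right below 0.004 m and angle between vial_a's own z axis and vertical below 0.12 rad))) and linear speed of each of vial_a, vial_b below 0.03 m/s and contact force between the fingers and vial_a below 0.05 N and contact force between the fingers and vial_b below 0.05 N), for 0.2 s.
2. the hand screw has been turned back past the lip and has dropped into the start of the thread (value of joint screw_turn below 0.05 rad and value of joint screw_sink above 0.0045 m), for 0.1 s.
At the end, for the whole second after the job is handed in: Both vials upright, released, one in each outer well (within 8 mm of centre, foot within 4 mm of the floor). Screw about one turn past the thread start: screw_turn 5.48 to 6.98 rad, screw_sink over 9.8 mm, not turning; fingers hold the knob (over 2 N, TCP within 30 mm of its centre) (all of step 1 and value of joint screw_turn between 5.48 and 6.98 rad and value of joint screw_sink above 0.0098 m and velocity of joint screw_turn between -0.15 and 0.15 rad/s and contact force between the fingers and clamp_screw above 2 N and distance between the grasp point and knob below 0.03 m); the arm keeps its last pose, push and grip.
It fails at once if a vial is tipped over (angle between any of vial_a, vial_b, vial_mid's own z axis and vertical above 0.7 rad).
It fails at once if the vial in the middle well is taken out or lifted (distance of vial_mid from where it was at the start of the episode above 0.02 m).
It fails at once if a bystander is pushed more than 30 mm (distance of any of pen, notes, stock_bottle, carton from where it was at the start of the episode above 0.03 m).
It also fails if it takes over 72 s, if anything falls off the work surface, if the arm or the gripper's body presses on something with over 40 N, if the wrist force passes 120 N, or if a joint passes its speed limit or range.

### The arm

A 7-joint arm with a two-finger parallel gripper is mounted at the origin on a cart in front of the work surface, level with it; the furniture and walls round the work are solid. World frame = base frame: x ahead of the robot, y to its left, z up, the work surface at z = 0. Lengths are in mm, angles in rad, forces in N, time in s.
With the tool pointing down it reaches from about 425 to 875 mm from the base axis. Payload 8.4 kg.
Tool frame: the origin (TCP) lies between the finger pads, 19 mm behind the fingertips; this is the grasp point; z points along the fingers, y is the line along which they close (so a half turn about z gives the same grasp; the last joint's range is limited). The gripper opens to 85 mm and grips with 20 to 120 N. Pads are 22 mm wide; open, the fingers measure 114 mm over their backs; the gripper's body (76 mm by 85 mm) begins 54 mm behind the grasp point. The pads swing forward as they close: fully open they stand 13 mm farther back than shut.
Start: joints at [1.049, 0.333, 0.04, 1.465, -0.013, 1.343, -0.059], TCP at [266.68, -592.745, 250.008] pointing down, gripper open.
Joint ranges: [-2.58, 2.58], [-0.38, 2.09], [-1.3, 1.39], [0.25, 2.4], [-1.5, 4.64], [0.08, 2.09], [-2.65, 2.65]. Speed limits (rad/s): [2.22, 2.22, 2.79, 2.79, 3.14, 3.14, 3.14].

### API

Orientations are given as a unit quaternion [x, y, z, w].
In Python, from cell import env gives the robot as it stands.
- The arm moves only by the tool shift_gripper, called after "Request:" by a JSON object that holds its "name" and its "arguments". Schema: {"type":"object","properties":{"steps":{"type":"array","items":{"type":"number"},"minItems":7,"maxItems":56},"grip_n":{"type":"number"},"only":{"type":"string"},"quiet":{"type":"boolean"},"lines":{"type":"string"}},"required":["steps"],"additionalProperties":false}. steps is one flat list of numbers that holds 1 to 8 rows one after another, with no inner brackets; each row has 7 numbers: a rotation vector rx, ry, rz in rad, then dx, dy, dz in units of 25 mm, then the finger opening in mm; each row shifts and turns the commanded pose from where the row before left it, along the tool's axes as they then stand; what a row does not reach is not made up. A row lasts 1/10 s, in which the tool goes at most 50 mm and 0.15 rad, less where a joint would pass 70% of its speed; a pose out of reach is approached as far as the arm can. The fingers move at their own pace and stop on an object; grip_n is the grip in N (left out, the last holds). Time passes only in rows, so rows that do not move let the fingers close. The tool returns the time, the measured TCP pose, the force, the opening and the grip force at its end. only (a regular expression) keeps the lines of the reply that match it, lines (a string "A,B") keeps lines A to B, and quiet returns only ok. Input that does not fit is refused with a message, and nothing moves.
- env.get_state(): the state, without advancing time (a new reading comes with each control period).
- env.camera(name): name is "scene" or "side" or "wrist"; returns a dict with "pixels" (384x512x3 uint8, blue, green, red), "K" (3x3 intrinsics, pixels), "extrinsics" (4x4, takes a point from world to camera coordinates); the wrist camera has in their place "hand_eye" (4x4, takes a point from camera to tool coordinates, whose origin is the TCP and whose axes are the flange's). Camera axes: x right, y up, looking along -z (the intrinsics and any distortion apply to the point x, -y, -z); pixel columns grow to the right and rows downward; lengths in mm; the calibration is good to about 2 mm. The wrist camera is an equidistant fisheye: a pixel r from the principal point sees the ray r / f radians off the axis. A picture is of the moment at which its call begins: read the wrist's pose just before it. There is no depth.
- env.sign_off(): hands the job in; it is judged then, once.
The state is a dict: "t": time; "joint_positions": joint angles; "joint_vel": joint speeds; "tau": joint torques, N m; "tool_pos": TCP position; "tcp_rot": TCP orientation; "contact_force": force on the tool from outside, world axes, zero at the start; "torque": the same for the moment, N m; "gripper_width": finger opening in mm; "grasp_force": force on a finger pad.
Only numpy, scipy, OpenCV 4.12 (cv2) and the standard library are available. Lean on these libraries where they do the work, as an engineer would, in place of code of your own. Each camera call takes 0.05 s, during which the arm holds its last target. There are 200 camera calls.

## Working session

There is one attempt and no reset: what is moved stays moved. The work goes in short steps, Python scripts to look and compute and a tool call to move; the robot and the scene stay as the last step left them, time stands still between calls to the robot, and variables do not carry over. Pictures are saved under pics/ and viewed, at most 10 in all, crops included, and the job is handed in when it is done.

```bash
ls; mkdir -p pics; python3 - <<'E'
from cell import env
import cv2, numpy as np
s=env.get_state(); print(s)
for n in ("scene","side"):
    c=env.camera(n); cv2.imwrite(f"pics/{n}0.png",c["pixels"]); np.savez(f"{n}.npz",**c)
    print(n,c["K"],c["extrinsics"],[k for k in c])
E
```

```text
cell.py
pics
{'t': 0.0, 'joint_positions': array([ 1.04877526,  0.33392832,  0.03987306,  1.46624805, -0.01341533,
        1.34328945, -0.0584703 ]), 'joint_vel': array([ 1.30874014e-04,  2.34220053e-04, -8.78009260e-05,  1.00446571e-03,
       -8.87466563e-04,  1.28316169e-04, -9.37938867e-04]), 'tau': array([ 3.91157500e-04, -6.58555198e+01,  1.36557888e+00, -4.05564415e+01,
        1.66883884e-02,  1.24891711e-02,  1.04839597e-05]), 'tool_pos': array([ 266.5300608 , -592.39001985,  249.12132957]), 'tcp_rot': array([ 9.77734537e-01,  2.09844060e-01, -2.14646771e-04, -7.74353783e-04]), 'contact_force': array([0.49156094, 0.37914462, 0.11727307]), 'torque': array([-0.01678308,  0.00438879,  0.03919782]), 'grasp_force': 0.0, 'gripper_width': 85.44936853871344}
scene [[462.27727299   0.         251.90272977]
 [  0.         462.27727299 189.73418795]
 [  0.           0.           1.        ]] [[-8.68159374e-01 -4.95835313e-01 -2.11339676e-02  3.79986621e+02]
 [ 2.72117720e-01 -5.11199855e-01  8.15246377e-01 -3.05774892e+02]
 [-4.15031623e-01  7.02012857e-01  5.78728521e-01 -1.16201110e+03]
 [ 0.00000000e+00  0.00000000e+00  0.00000000e+00  1.00000000e+00]] ['pixels', 'K', 'extrinsics']
side [[427.11399199   0.         260.19729997]
 [  0.         427.11399199 190.34699909]
 [  0.           0.           1.        ]] [[ 9.78396457e-01 -2.06410207e-01  1.16275758e-02 -5.76911280e+02]
 [ 6.84814971e-02  3.76647383e-01  9.23821971e-01 -4.97381184e+01]
 [-1.95065780e-01 -9.03067869e-01  3.82645745e-01 -1.41786036e+03]
 [ 0.00000000e+00  0.00000000e+00  0.00000000e+00  1.00000000e+00]] ['pixels', 'K', 'extrinsics']
```
View pics/scene0.png

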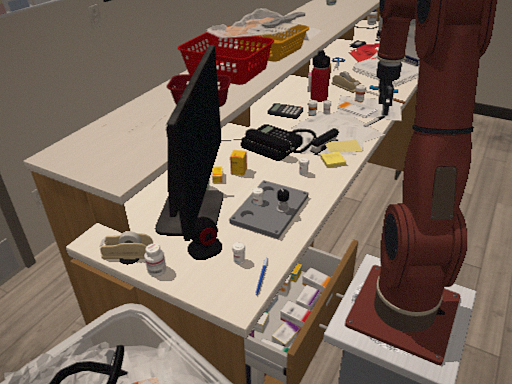

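View pics/side0.png

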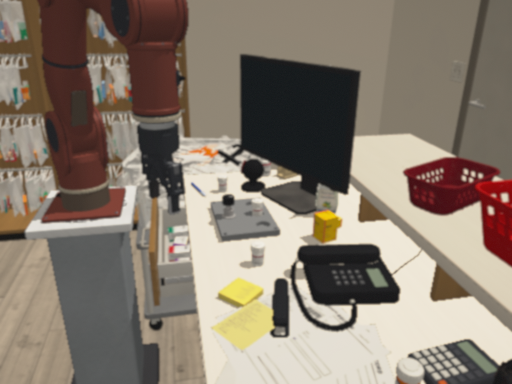

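The scene view shows the plate around (270,210), the vials at (239,253) and (304,168), the knob at (283,196) and the mid vial at (258,198). In the side view the same things are at plate (243,219), right vial (258,254), left vial (222,185) and knob (229,204). I'll make one enlarged montage.

```bash
python3 - <<'E'
import cv2, numpy as np
a=np.load("scene.npz")["pixels"][155:275,220:320]; b=np.load("side.npz")["pixels"][165:285,195:295]
f=lambda i: cv2.resize(i,None,fx=4,fy=4,interpolation=cv2.INTER_CUBIC)
m=np.hstack([f(a),f(b)])
for k in range(0,480,80): 
    cv2.line(m,(0,k),(5,k),(0,0,255),1)
cv2.imwrite("pics/crop1.png",m)
E
cat > h.py <<'E'
import numpy as np
C={n:dict(np.load(f"{n}.npz")) for n in("scene","side")}
def ray(n,u,v):
    K,E=C[n]["K"],C[n]["extrinsics"]; R,t=E[:3,:3],E[:3,3]
    d=np.array([(u-K[0,2])/K[0,0],-(v-K[1,2])/K[1,1],-1.]); return -R.T@t,R.T@d
def plane(n,u,v,z):
    o,d=ray(n,u,v); return o+d*(z-o[2])/d[2]
def proj(n,p):
    K,E=C[n]["K"],C[n]["extrinsics"]; q=E[:3,:3]@np.asarray(p,float)+E[:3,3]
    return K[0,0]*q[0]/-q[2]+K[0,2], K[1,1]*-q[1]/-q[2]+K[1,2]
E
python3 - <<'E'
from h import *
for nm,s,d,z in (("L",(239,246),(222,180),60),("R",(304,161),(258,247),60),("knob top",(283,190),(229,197),89)):
    print(nm,plane("scene",*s,z).round(),plane("side",*d,z).round())
E
```

```text
L [452.  44.  60.] [453.  -2.  60.]
R [ 479. -447.   60.] [ 483. -476.   60.]
knob top [ 447. -217.   89.] [ 447. -220.   89.]
```

View pics/crop1.png

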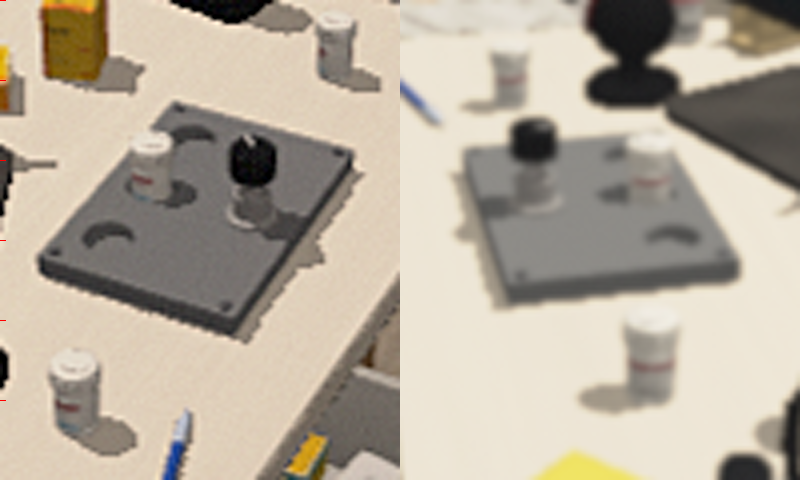

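The left half (scene) shows the loose vial caps at crop (75,360) and (337,20), the mid cap at (153,140), the knob top at (253,145) and the plate corners. The right half (side) shows caps at (510,52) and (652,318), mid at (650,142) and knob at (533,128). Next I triangulate these and check them against the known heights.

```bash
cat >> h.py <<'E'
def sc(X,Y): return ray("scene",220+(X+.5)/4-.5,155+(Y+.5)/4-.5)
def sd(X,Y): return ray("side",195+(X-400+.5)/4-.5,165+(Y+.5)/4-.5)
def tri(*rays):
    A=0;b=0
    for o,d in rays:
        d=d/np.linalg.norm(d);P=np.eye(3)-np.outer(d,d);A=A+P;b=b+P@o
    p=np.linalg.solve(A,b); return p,[np.linalg.norm(np.cross(p-o,d/np.linalg.norm(d))) for o,d in rays][0]
def at(r,z): return (r[0]+r[1]*(z-r[0][2])/r[1][2])[:2]
E
python3 - <<'E'
from h import *
np.set_printoptions(suppress=True,precision=1)
for nm,s,d,z in (("L",(75,361),(510,52),60),("R",(337,20),(652,318),60),("mid",(153,140),(650,142),68),("knob",(253,146),(533,127),89),
 ("c1",(172,101),(672,136),21),("c2",(355,152),(740,265),21),("c3",(235,322),(508,292),21),("c4",(38,262),(465,150),21)):
    print(nm,tri(sc(*s),sd(*d)),at(sc(*s),z),at(sd(*d),z))
for nm,s in (("c1",(172,101)),("c2",(355,152)),("c3",(235,322)),("c4",(38,262))): print(at(sc(*s),21))
for d in ((672,136),(740,265),(508,292),(465,150)): print("side",at(sd(*d),21))
E
```

```text
L (array([458.8,  36.1,  54.5]), np.float64(0.6798849233373652)) [456.3  40.9] [456.4  20.7]
R (array([ 485. , -458.8,   57.9]), np.float64(0.6355749408813859)) [ 482.9 -455.3] [ 484.9 -461.8]
mid (array([ 534.3, -209.4,   66.6]), np.float64(0.9419889643615094)) [ 532.2 -207.1] [ 534.7 -211.3]
knob (array([ 445.1, -212.2,   88. ]), np.float64(0.212928628500424)) [ 444.7 -211. ] [ 444.5 -214.9]
c1 (array([ 540. , -245.6,   84.2]), np.float64(4.999760151895153)) [ 579.  -323.9] [577.  -98.1]
c2 (array([ 495.8, -382.2,   13.8]), np.float64(75.24158612160414)) [ 407. -329.] [ 576.2 -332.1]
c3 (array([ 433.7, -176.9,  -66.5]), np.float64(7.430400710414248)) [397.1 -88.8] [ 408.4 -341. ]
c4 (array([469.6, -41. ,  34.3]), np.float64(71.02416322161338)) [564.1 -79.2] [403.7 -95.5]
[ 579.  -323.9]
[ 407. -329.]
[397.1 -88.8]
[564.1 -79.2]
side [577.  -98.1]
side [ 576.2 -332.1]
side [ 408.4 -341. ]
side [403.7 -95.5]
```

```bash
cat >> h.py <<'E'
from scipy.spatial.transform import Rotation as Ro
def delta(pos,yaw=None):
    """tool-axis rows needed for world TCP pos and yaw of tool x (deg)"""
    from cell import env
    s=env.get_state(); R=Ro.from_quat(s["tcp_rot"]); y=np.degrees(np.arctan2(*R.as_matrix()[[1,0],0]))
    print("t",round(s["t"],2),"pos",s["tool_pos"].round(1),"yaw",y.round(1),"j",s["joint_positions"].round(2),"F",s["contact_force"].round(1),"w",round(s["gripper_width"],1),round(s["grasp_force"],1))
    print("tool delta mm",R.inv().apply(np.asarray(pos)-s["tool_pos"]).round(1))
    if yaw is not None:
        a=np.radians(yaw); T=Ro.from_matrix(np.array([[np.cos(a),np.sin(a),0],[np.sin(a),-np.cos(a),0],[0,0,-1.]]))
        print("rotvec",(R.inv()*T).as_rotvec().round(3),"delta after rotation",T.inv().apply(np.asarray(pos)-s["tool_pos"]).round(1))
E
python3 - <<'E'
from h import *
print(at(sd(632,90),0),at(sd(670,105),0),at(sd(680,20),20))
delta([484,-457,190],0)
delta([484,-457,190],90)
delta([484,-457,190],-90)
E
```

```text
[573.50823711  59.49459885] [600.5541471  17.772179 ] [646.45812543 184.85899793]
t 0.1 pos [ 266.5 -592.4  249.2] yaw 24.2 j [ 1.05  0.33  0.04  1.47 -0.01  1.34 -0.06] F [-0.4 -0.4 -0.1] w 85.3 0.0
tool delta mm [253.9 -34.2  59.2]
rotvec [-0.001  0.     0.423] delta after rotation [ 217.5 -135.4   59.2]
t 0.1 pos [ 266.5 -592.4  249.2] yaw 24.2 j [ 1.05  0.33  0.04  1.47 -0.01  1.34 -0.06] F [-0.4 -0.4 -0.1] w 85.3 0.0
tool delta mm [253.9 -34.2  59.2]
rotvec [-1.000e-03 -1.000e-03 -1.148e+00] delta after rotation [135.4 217.5  59.2]
t 0.1 pos [ 266.5 -592.4  249.2] yaw 24.2 j [ 1.05  0.33  0.04  1.47 -0.01  1.34 -0.06] F [-0.4 -0.4 -0.1] w 85.3 0.0
tool delta mm [253.9 -34.2  59.2]
rotvec [-1.000e-03  2.000e-03  1.994e+00] delta after rotation [-135.4 -217.5   59.2]
```

The rows are not in the units I measure in: shifts go in units of 25 mm. I convert before sending: 42 mm is 1.68, 38 mm is 1.52.

Request:
{"name": "shift_gripper", "arguments": {"steps": [0, 0, 0, 1.68, -0.228, 0.4, 85, 0, 0, 0, 1.68, -0.228, 0.4, 85, 0, 0, 0, 1.68, -0.228, 0.4, 85, 0, 0, 0, 1.68, -0.228, 0.4, 85, 0, 0, 0.14, 1.68, -0.228, 0.4, 85, 0, 0, 0.14, 1.52, -0.4, 0.36, 85, 0, 0, 0.143, 0, 0, 0, 85, 0, 0, 0, 0, 0, 0, 85], "grip_n": 25}}

```text
t: 0.9
tool_pos: [481.1, -459.0, 190.0]
tcp_rot: [1.0, 0.0, -0.001, -0.001]
contact_force: [-0.3, -0.2, -0.4]
gripper_width: 85.0
grasp_force: 0.0
```

```bash
python3 - <<'E'
from h import *
from cell import env
import cv2
delta([484,-457,190],0)
s=env.get_state(); c=env.camera("wrist"); cv2.imwrite("pics/w1.png",c["pixels"]); np.savez("w1.npz",pos=s["tool_pos"],rot=s["tcp_rot"],**c)
print(c["K"],c["hand_eye"],c.keys())
E
```

```text
t 0.9 pos [ 481.1 -459.   190. ] yaw 0.0 j [ 0.7   0.4  -0.    1.5   0.    1.25 -0.88] F [-0.3 -0.2 -0.4] w 85.0 0.0
tool delta mm [ 2.9 -2.  -0. ]
rotvec [-0.001  0.001  0.   ] delta after rotation [ 2.9 -2.  -0. ]
[[297.31863964   0.         254.4306879 ]
 [  0.         297.31863964 195.09530348]
 [  0.           0.           1.        ]] [[ 5.11390144e-04  9.62435735e-01  2.71509105e-01  6.74038219e+01]
 [ 9.99998804e-01 -8.88387825e-04  1.26561743e-03  3.69639477e-01]
 [ 1.45928083e-03  2.71508134e-01 -9.62435039e-01 -1.25890822e+02]
 [ 0.00000000e+00  0.00000000e+00  0.00000000e+00  1.00000000e+00]] dict_keys(['pixels', 'K', 'hand_eye'])
```

View pics/w1.png

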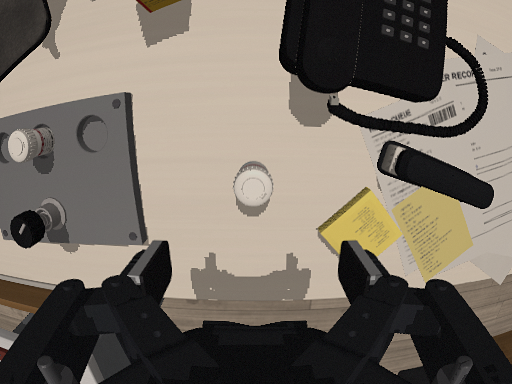

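The wrist view shows the vial cap at (253,188), the right well at (93,134), the mid cap at (26,146), the knob at (28,230) and the notes corner at (320,230).

```bash
cat >> h.py <<'E'
def wray(f,u,v):
    D=np.load(f); K,H=D["K"],D["hand_eye"]; R=Ro.from_quat(D["rot"])
    a=np.array([u-K[0,2],v-K[1,2]]); r=np.hypot(*a); th=r/K[0,0]; a=a/max(r,1e-9)
    d=np.array([a[0]*np.sin(th),-a[1]*np.sin(th),-np.cos(th)])
    return D["pos"]+R.apply(H[:3,3]), R.apply(H[:3,:3]@d)
def blob(px,mask,u,v,r):
    import cv2
    m=np.zeros(mask.shape,np.uint8); cv2.circle(m,(u,v),r,255,-1); m&=mask
    cs,_=cv2.findContours(m,cv2.RETR_EXTERNAL,cv2.CHAIN_APPROX_NONE); c=max(cs,key=cv2.contourArea)
    return cv2.fitEllipse(cv2.convexHull(c)),cv2.contourArea(c)
E
python3 - <<'E'
from h import *
import cv2
np.set_printoptions(suppress=True,precision=1)
p=np.load("w1.npz")["pixels"]; hsv=cv2.cvtColor(p,cv2.COLOR_BGR2HSV); print(hsv[188,253],hsv[188,225],hsv[188,290],hsv[134,93],hsv[134,65],hsv[146,22])
white=((hsv[...,1]<25)&(hsv[...,2]>150)).astype(np.uint8)*255
e,a=blob(p,white,253,188,26); print("cap",e,a)
g=((hsv[...,2]<hsv[150,115,2]*0.88)).astype(np.uint8)*255
e2,a2=blob(p,g,93,134,24); print("well",e2,a2, hsv[150,115])
for nm,uv,z in (("capR",(253,188),60),("capR fit",e[0],60),("well rim",(93,134),21),("well fit",e2[0],21),("mid",(20,146),68),("knobtop",(25,230),89),("notes",(320,230),16),("c-far",(128,94),21),("c-near",(146,243),21)): print(nm,at(wray("w1.npz",*uv),z))
E
```

```text
[ 15  27 210] [ 15  40 200] [ 15  40 199] [ 12  12 104] [  6  12 103] [ 16  26 128]
cap ((254.6043701171875, 174.66908264160156), (9.17380428314209, 20.474136352539062), 98.088134765625) 80.5
well ((91.4367446899414, 133.1634979248047), (31.602008819580078, 38.0858268737793), 177.16383361816406) 328.0 [ 12  12 105]
capR [ 482.8 -457.6]
capR fit [ 494.9 -459. ]
well rim [ 534.4 -282. ]
well fit [ 535.5 -280. ]
mid [ 532.1 -210.7]
knobtop [ 445.9 -217.3]
notes [ 423.7 -531.4]
c-far [ 573.9 -327.6]
c-near [ 407.9 -334.6]
```

Request:
{"name": "shift_gripper", "arguments": {"steps": [0, 0, 0, 0.08, -0.048, 1.6, 85, 0, 0, 0, 0, 0, 1.8, 85, 0, 0, 0, 0, 0, 1.6, 85, 0, 0, 0, 0, 0, 0.76, 85, 0, 0, 0, 0, 0, 0, 30, 0, 0, 0, 0, 0, 0, 30, 0, 0, 0, 0, 0, 0, 30, 0, 0, 0, 0, 0, 0, 30], "grip_n": 25}}

```text
t: 1.75
tool_pos: [483.0, -460.4, 49.2]
tcp_rot: [1.0, 0.0, 0.001, 0.001]
contact_force: [-0.1, -0.4, 4.1]
gripper_width: 34.7
grasp_force: 24.5
```

```bash
python3 - <<'E'
from h import *
delta([534.5,-284.5,110],0)
E
```

```text
t 1.75 pos [ 483.  -460.4   49.2] yaw 0.0 j [ 0.7   0.53 -0.01  1.62  0.01  0.99 -0.88] F [-0.1 -0.4  4.1] w 34.7 24.5
tool delta mm [  51.7 -175.7  -61. ]
rotvec [ 0.002 -0.003  0.   ] delta after rotation [  51.5 -175.9  -60.8]
```

In the tool's units: -35 mm is -1.4, -25 mm is -1.

Request:
{"name": "shift_gripper", "arguments": {"steps": [0, 0, 0, 0, 0, -0.4, 30, 0, 0, 0, 0, 0, -1, 30, 0, 0, 0, 0, 0, -1.4, 30, 0, 0, 0, 0, 0, 0, 30], "grip_n": 25}}

```text
t: 2.15
tool_pos: [484.6, -461.2, 123.7]
tcp_rot: [1.0, -0.0, 0.003, 0.003]
contact_force: [-0.1, 0.2, -0.3]
gripper_width: 34.4
grasp_force: 25.0
```

```bash
python3 - <<'E'
from h import *
from cell import env
import cv2
delta([534.5,-284.5,110],0)
s=env.get_state(); c=env.camera("wrist"); np.savez("w2.npz",pos=s["tool_pos"],rot=s["tcp_rot"],**c)
c2=env.camera("side")["pixels"]
a=cv2.resize(c["pixels"][100:330,150:350],None,fx=2,fy=2); b=cv2.resize(c2[195:285,210:310],None,fx=4,fy=4)
m=np.zeros((460,800,3),np.uint8); m[:,:400]=a; m[:360,400:]=b; cv2.imwrite("pics/w2.png",m)
E
```

```text
t 2.15 pos [ 484.6 -461.2  123.7] yaw -0.0 j [ 0.7   0.45 -0.01  1.57  0.    1.11 -0.88] F [-0.1  0.2 -0.3] w 34.4 25.0
tool delta mm [  49.8 -176.8   13. ]
rotvec [ 0.006 -0.007 -0.   ] delta after rotation [  49.9 -176.7   13.7]
```

View pics/w2.png

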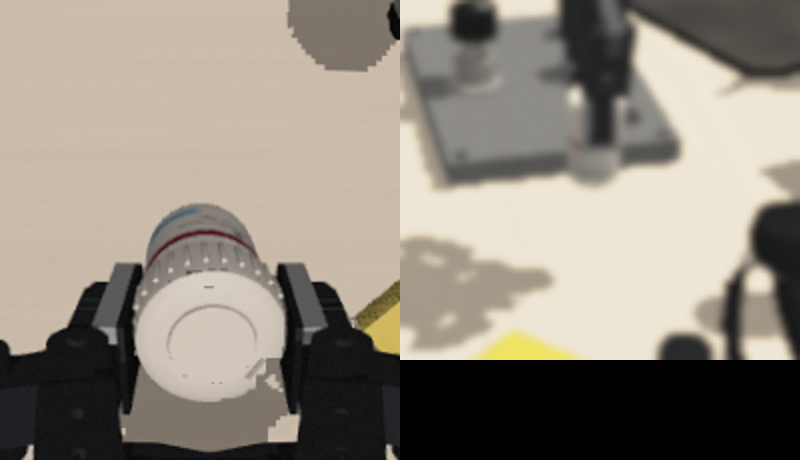

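```bash
python3 - <<'E'
from h import *
delta([534.5,-284.5,110],0)
D=np.load("w2.npz")
for z in (132,134.5,137):
  for uv in ((255,268),(150+210/2-.5,100+337/2),(217.5,257),(292.5,257)): print(z,uv,at(wray("w2.npz",*uv),z).round(1))
print(D["pos"])
E
```

```text
t 2.25 pos [ 482.9 -459.7  119.1] yaw 0.0 j [ 0.7   0.46 -0.01  1.57  0.    1.11 -0.88] F [-0.6  0.1 -1.6] w 34.4 25.0
tool delta mm [  51.6 -175.2    8.9]
rotvec [ 0.002 -0.002  0.   ] delta after rotation [  51.6 -175.2    9.1]
132 (255, 268) [ 484.5 -461.7]
132 (254.5, 268.5) [ 484.3 -461.4]
132 (217.5, 257) [ 490.1 -444.9]
132 (292.5, 257) [ 490.  -478.4]
134.5 (255, 268) [ 486.  -461.7]
134.5 (254.5, 268.5) [ 485.7 -461.4]
134.5 (217.5, 257) [ 491.4 -445.3]
134.5 (292.5, 257) [ 491.3 -478. ]
137 (255, 268) [ 487.4 -461.6]
137 (254.5, 268.5) [ 487.1 -461.4]
137 (217.5, 257) [ 492.6 -445.6]
137 (292.5, 257) [ 492.6 -477.7]
[ 484.5619649  -461.21994244  123.72966497]
```

Request:
{"name": "shift_gripper", "arguments": {"steps": [0, 0, 0, 0, -0.6, -0.8, 30, 0, 0, 0, -0.12, -1.4, -0.44, 30, 0, 0, 0, -0.2, -1.8, 0, 30, 0, 0, 0, -0.2, -1.8, 0, 30, 0, 0, 0, 0, -1.4, 0, 30, 0, 0, 0, 0, 0, 0, 30, 0, 0, 0, 0, 0, 0, 30], "grip_n": 25}}

```text
t: 2.95
tool_pos: [469.0, -283.4, 147.7]
tcp_rot: [1.0, 0.001, -0.0, -0.0]
contact_force: [-0.2, -1.2, 0.6]
gripper_width: 34.8
grasp_force: 25.1
```

```bash
python3 - <<'E'
from h import *
from cell import env
import cv2
s=env.get_state(); c=env.camera("wrist"); np.savez("w3.npz",pos=s["tool_pos"],rot=s["tcp_rot"],**c)
delta([535,-284.5,100],0)
cv2.imwrite("pics/w3.png",c["pixels"])
E
```

```text
t 3.0 pos [ 468.9 -284.6  147.7] yaw -0.0 j [ 0.54  0.21 -0.08  1.84  0.02  1.09 -1.12] F [-0.7 -0.3 -0.9] w 34.9 25.1
tool delta mm [66.2 -0.2 47.7]
rotvec [ 0.     0.001 -0.   ] delta after rotation [66.1 -0.1 47.7]
```

View pics/w3.png

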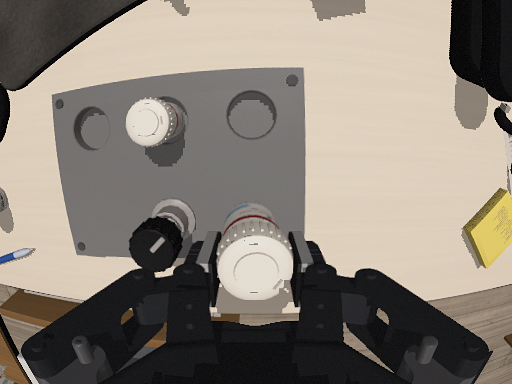

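The wrist view shows the right well at (251,114), the left well at (92,128), the mid cap at (149,121), the knob with rib at (155,243) and the held cap at (255,268).

```bash
python3 - <<'E'
from h import *
import cv2
np.set_printoptions(suppress=True,precision=1)
p=np.load("w3.npz")["pixels"]; g=cv2.cvtColor(p,cv2.COLOR_BGR2GRAY)
# rim edges: radial strongest gradient, in image around guess
def rim(u,v,r0,r1):
    P=[]
    gg=cv2.GaussianBlur(g,(0,0),1).astype(np.float32)
    for a in np.radians(np.arange(0,360,6)):
        rr=np.arange(r0,r1,.5); pr=cv2.remap(gg,(u+rr*np.cos(a)).astype(np.float32)[None],(v+rr*np.sin(a)).astype(np.float32)[None],1)[0]
        d=np.gradient(pr); i=np.argmax(np.abs(d))
        if abs(d[i])>2: P.append((u+rr[i]*np.cos(a),v+rr[i]*np.sin(a)))
    return np.array(P,np.float32)
def circ(f,P,z):
    X=np.array([at(wray(f,*q),z) for q in P])
    for _ in range(6):
        A=np.c_[2*X,np.ones(len(X))]; s=np.linalg.lstsq(A,(X**2).sum(1),rcond=None)[0]; r=np.sqrt(s[2]+s[:2]@s[:2])
        e=np.abs(np.hypot(*(X-s[:2]).T)-r); k=e<max(1.0,1.5*np.median(e)); X=X[k]
    return s[:2],r,len(X)
for nm,u,v,r0,r1,z in (("wellR",251,114,18,30,21),("wellL",92,128,13,26,21),("midcap",149,121,18,27,68),("held cap",255,268,30,42,158.5)):
    print(nm,at(wray("w3.npz",u,v),z),circ("w3.npz",rim(u,v,r0,r1),z))
for uv,z in (((155,243),89),((60,103),21),((293,80),21),((81,246),21),((3,197),30)): print(uv,at(wray("w3.npz",*uv),z))
E
```

```text
wellR [ 535.8 -280.4] (array([ 536.6, -280.6]), np.float64(20.17453484021312), 52)
wellL [ 529.9 -131.3] (array([ 531.4, -128.8]), np.float64(19.12695463485443), 20)
midcap [ 533.2 -208.1] (array([ 532.5, -205.9]), np.float64(16.87935129577436), 57)
held cap [ 470.5 -283.9] (array([ 469.6, -283.9]), np.float64(16.882605793839684), 51)
(155, 243) [ 448.8 -212.9]
(60, 103) [557.9 -93.7]
(293, 80) [ 565.4 -315.5]
(81, 246) [407.9 -97.8]
(3, 197) [464.6   3.4]
```

In the tool's units: 25 mm is 1, 30 mm is 1.2.

Request:
{"name": "shift_gripper", "arguments": {"steps": [0, 0, 0, 1, -0.02, 0.4, 30, 0, 0, 0, 1.2, -0.02, 1, 30, 0, 0, 0, 0.46, -0.04, 0.88, 30, 0, 0, 0, 0, 0, 0.6, 30, 0, 0, 0, 0, 0, 0, 30, 0, 0, 0, 0, 0, 0, 30], "grip_n": 25}}

```text
t: 3.6
tool_pos: [534.7, -283.3, 76.1]
tcp_rot: [1.0, -0.001, -0.001, 0.0]
contact_force: [0.1, -0.1, -0.1]
gripper_width: 34.6
grasp_force: 25.1
```

```bash
python3 - <<'E'
from h import *
from cell import env
import cv2
s=env.get_state(); c=env.camera("wrist"); np.savez("w4.npz",pos=s["tool_pos"],rot=s["tcp_rot"],**c)
delta([535.5,-281,76],0)
d=env.camera("scene")["pixels"]; e=env.camera("side")["pixels"]
m=np.zeros((600,800,3),np.uint8)
m[:300,:500]=cv2.resize(c["pixels"][130:280,130:380],None,fx=2,fy=2,interpolation=2)
m[300:600,:400]=cv2.resize(d[160:220,240:320],None,fx=5,fy=5,interpolation=2); m[300:600,400:]=cv2.resize(e[190:250,215:295],None,fx=5,fy=5,interpolation=2)
cv2.imwrite("pics/w4.png",m)
E
```

```text
t 3.65 pos [ 535.3 -283.3   76.9] yaw -0.1 j [ 0.49  0.39 -0.09  1.76  0.04  0.99 -1.19] F [ 0.4  0.1 -0.2] w 34.8 25.1
tool delta mm [ 0.2 -2.3  0.9]
rotvec [ 0.001 -0.    -0.002] delta after rotation [ 0.2 -2.3  0.9]
```

View pics/w4.png

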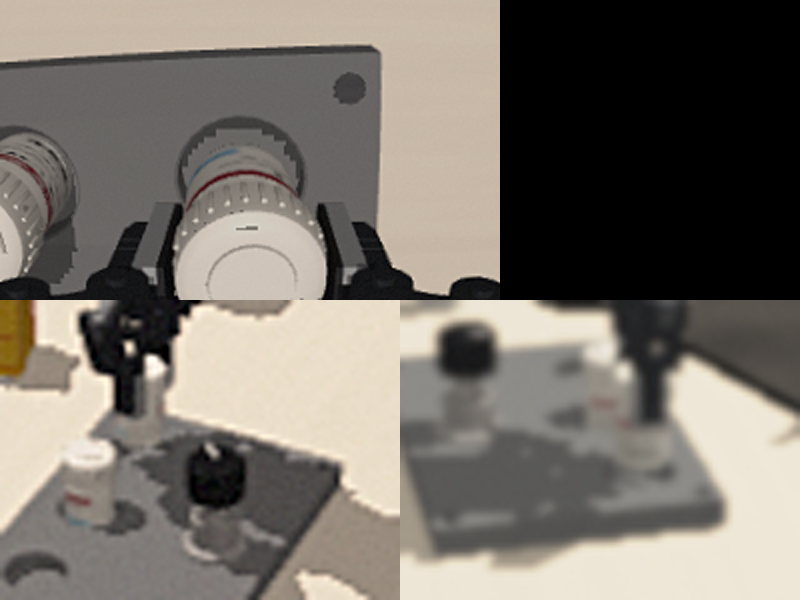

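Wrist crop: the well rim spans x 178–304 with its front at y 117. The foot spans about 200–292 with its front at y 143, so the vial sits about 1.6 mm too far right.

```bash
python3 - <<'E'
from h import *
for nm,(X,Y),z in (("rim L",(178,165),21),("rim R",(304,165),21),("rim front",(241,117),21),("foot front",(246,143),27.5),("footL",(205,165),30),("footR",(290,165),30)): print(nm,at(wray("w4.npz",130+X/2-.25,130+Y/2-.25),z).round(1))
E
```

```text
rim L [ 539.5 -260.4]
rim R [ 539.5 -301.1]
rim front [ 555.5 -280.9]
foot front [ 548.9 -282.5]
footL [ 542.6 -269.9]
footR [ 542.6 -296. ]
```

Request:
{"name": "shift_gripper", "arguments": {"steps": [0, 0, 0, 0.04, -0.076, 0, 30, 0, 0, 0, 0, 0, 0.32, 30, 0, 0, 0, 0, 0, 0.24, 30, 0, 0, 0, 0, 0, 0.16, 30, 0, 0, 0, 0, 0, 0, 30], "grip_n": 25}}

```text
t: 4.25
tool_pos: [536.7, -280.1, 57.5]
tcp_rot: [1.0, -0.0, -0.0, -0.0]
contact_force: [0.4, -0.2, -0.5]
gripper_width: 34.7
grasp_force: 25.0
```

```bash
python3 - <<'E'
from h import *
delta([535.5,-281,57],0)
E
```

```text
t 4.25 pos [ 536.7 -280.1   57.5] yaw -0.0 j [ 0.48  0.42 -0.09  1.77  0.05  0.96 -1.2 ] F [ 0.4 -0.2 -0.5] w 34.7 25.0
tool delta mm [-1.2  0.9  0.5]
rotvec [-0.  0. -0.] delta after rotation [-1.2  0.9  0.5]
```

In the tool's units: 1.5 mm is 0.06.

Request:
{"name": "shift_gripper", "arguments": {"steps": [0, 0, 0, 0, 0, 0.06, 30, 0, 0, 0, 0, 0, 0, 30], "grip_n": 25}}

```text
t: 4.45
tool_pos: [537.3, -280.2, 57.1]
tcp_rot: [1.0, -0.0, 0.001, 0.0]
contact_force: [-1.6, 1.6, 7.5]
gripper_width: 34.7
grasp_force: 25.5
```

Request:
{"name": "shift_gripper", "arguments": {"steps": [0, 0, 0, 0, 0, 0, 40, 0, 0, 0, 0, 0, 0, 50, 0, 0, 0, 0, 0, 0, 52, 0, 0, 0, 0, 0, 0, 52], "grip_n": 25}}

```text
t: 4.85
tool_pos: [536.6, -280.3, 56.3]
tcp_rot: [1.0, -0.0, -0.0, -0.0]
contact_force: [0.6, -0.6, 0.2]
gripper_width: 52.3
grasp_force: 0.0
```

```bash
python3 - <<'E'
from h import *
delta([515,-280,150],0)
E
```

```text
t 4.85 pos [ 536.6 -280.3   56.3] yaw -0.0 j [ 0.48  0.42 -0.09  1.77  0.05  0.95 -1.2 ] F [ 0.6 -0.6  0.2] w 52.3 0.0
tool delta mm [-21.6  -0.3 -93.7]
rotvec [-0.  0. -0.] delta after rotation [-21.6  -0.3 -93.7]
```

Request:
{"name": "shift_gripper", "arguments": {"steps": [0, 0, 0, 0, 0, -1.2, 52, 0, 0, 0, 0, 0, -1.8, 60, 0, 0, 0, -0.6, -1.4, -1.6, 85, 0, 0, 0, -0.6, -1.92, 0, 85, 0, 0, 0, -0.6, -1.92, 0, 85, 0, 0, 0, -0.6, -1.92, 0, 85, 0, 0, 0, -0.6, -1.92, 0, 85, 0, 0, 0, -0.6, -1.92, 0, 85], "grip_n": 25}}

```text
t: 5.65
tool_pos: [447.7, -8.3, 167.9]
tcp_rot: [1.0, -0.0, 0.0, 0.0]
contact_force: [1.2, 0.5, 0.2]
gripper_width: 85.1
grasp_force: 0.0
```

Request:
{"name": "shift_gripper", "arguments": {"steps": [0, 0, 0, 0, -1.2, 0, 85, 0, 0, 0, 0, 0, 0, 85, 0, 0, 0, 0, 0, 0, 85]}}

```text
t: 5.95
tool_pos: [448.7, 20.2, 167.9]
tcp_rot: [1.0, 0.001, 0.0, 0.0]
contact_force: [-0.3, -1.3, 0.7]
gripper_width: 85.0
grasp_force: 0.0
```

```bash
python3 - <<'E'
from h import *
from cell import env
import cv2
s=env.get_state(); c=env.camera("wrist"); np.savez("w5.npz",pos=s["tool_pos"],rot=s["tcp_rot"],**c)
delta([457,36,49],0)
cv2.imwrite("pics/w5.png",c["pixels"])
E
```

```text
t 6.0 pos [448.8  19.3 167.8] yaw -0.0 j [ 0.2   0.01 -0.34  2.02  0.    1.11 -1.71] F [-0.  -0.2  0.7] w 85.4 0.0
tool delta mm [  8.2 -16.8 118.8]
rotvec [ 0.    -0.    -0.001] delta after rotation [  8.2 -16.7 118.8]
```

View pics/w5.png

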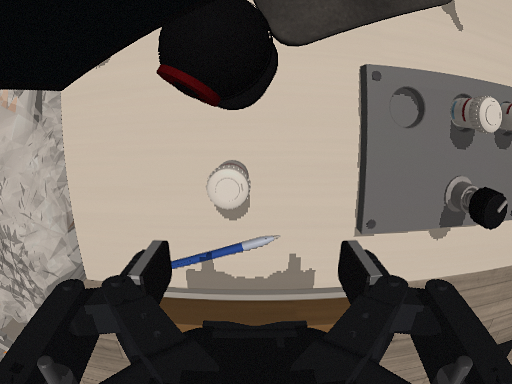

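The left vial cap is at (228,188) and the pen runs from (172,265) to (280,237). The webcam bottom is at about (230,105) and the left well is at (407,107).

```bash
python3 - <<'E'
from h import *
for nm,uv,z in (("cap",(228,188),60),("cap L",(206.5,190),60),("cap R",(250,190),60),("pen tip",(280,237),5),("pen end",(172,265),5),("webcam",(232,108),50),("wellL",(407,107),21)): print(nm,at(wray("w5.npz",*uv),z).round(1))
E
```

```text
cap [456.2  41.6]
cap L [454.5  59.4]
cap R [454.5  23.7]
pen tip [388.6  -7.1]
pen end [352.1 113.6]
webcam [520.6  38.4]
wellL [ 530.  -130.5]
```

In the tool's units: -10 mm is -0.4, 45 mm is 1.8.

Request:
{"name": "shift_gripper", "arguments": {"steps": [0, 0, 0, 0.16, -0.48, 1.2, 85, 0, 0, 0, 0.14, -0.4, 1.8, 85, 0, 0, 0, 0, 0, 1.4, 85, 0, 0, 0, 0, 0, 0.36, 85, 0, 0, 0, 0, 0, 0, 30, 0, 0, 0, 0, 0, 0, 30, 0, 0, 0, 0, 0, 0, 30, 0, 0, 0, 0, 0, 0, 30], "grip_n": 25}}

```text
t: 6.8
tool_pos: [457.5, 41.8, 50.4]
tcp_rot: [1.0, -0.0, 0.002, 0.0]
contact_force: [-0.6, -1.5, 6.4]
gripper_width: 34.0
grasp_force: 24.3
```

```bash
python3 - <<'E'
from h import *
delta([470,-129,150],0)
E
```

```text
t 6.8 pos [457.5  41.8  50.4] yaw -0.0 j [ 0.15  0.19 -0.36  2.11  0.09  0.85 -1.84] F [-0.6 -1.5  6.4] w 34.0 24.3
tool delta mm [ 12.9 170.8 -99.5]
rotvec [ 0.    -0.003 -0.001] delta after rotation [ 12.5 170.8 -99.6]
```

Request:
{"name": "shift_gripper", "arguments": {"steps": [0, 0, 0, 0, 0, -0.4, 30, 0, 0, 0, 0, 0, -1, 30, 0, 0, 0, 0, 0.4, -1.4, 30, 0, 0, 0, 0.2, 1.6, 0, 30, 0, 0, 0, 0.4, 1.8, 0, 30, 0, 0, 0, 1, 1.8, 0, 30, 0, 0, 0, 1.28, 1.28, 0, 30, 0, 0, 0, 0, 0, 0.8, 30], "grip_n": 25}}

```text
t: 7.6
tool_pos: [532.0, -134.6, 102.1]
tcp_rot: [1.0, -0.003, 0.004, 0.001]
contact_force: [0.6, 0.6, 0.1]
gripper_width: 34.0
grasp_force: 25.1
```

Request:
{"name": "shift_gripper", "arguments": {"steps": [0, 0, 0, 0, 0, 0.8, 30, 0, 0, 0, 0, 0, 0, 30, 0, 0, 0, 0, 0, 0, 30]}}

```text
t: 7.9
tool_pos: [527.4, -128.5, 79.6]
tcp_rot: [1.0, 0.0, -0.0, -0.0]
contact_force: [-0.3, 0.6, 0.4]
gripper_width: 34.6
grasp_force: 25.1
```

```bash
python3 - <<'E'
from h import *
from cell import env
import cv2
s=env.get_state(); c=env.camera("wrist"); np.savez("w6.npz",pos=s["tool_pos"],rot=s["tcp_rot"],**c)
delta([530.5,-130.5,78],0)
cv2.imwrite("pics/w6.png",cv2.resize(c["pixels"][110:300,70:370],None,fx=2.5,fy=2.5,interpolation=2))
E
```

```text
t 7.95 pos [ 527.9 -128.5   80.2] yaw 0.0 j [ 0.34  0.29 -0.21  1.9   0.07  0.96 -1.47] F [-1.4  0.3 -0.1] w 34.2 25.1
tool delta mm [2.6 2.  2.2]
rotvec [ 0.    -0.001  0.   ] delta after rotation [2.6 2.  2.2]
```

View pics/w6.png

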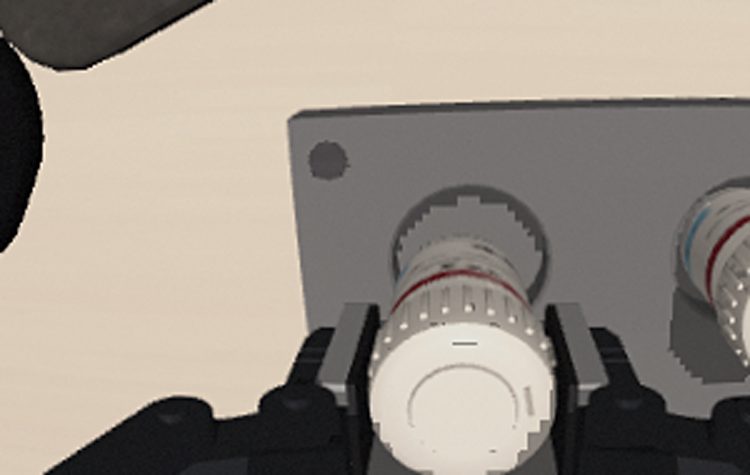

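Crop: the well rim spans 392–549 with its front at y 186. The vial foot front is at about (463,235), so the vial is a little left and too near.

```bash
python3 - <<'E'
from h import *
f=lambda X,Y:(70+X/2.5-.3,110+Y/2.5-.3)
for nm,p,z in (("rim L",(392,255),21),("rim R",(549,255),21),("rim front",(470,186),21),("foot front",(463,236),30),("stripeL",(397,300),60),("stripeR",(530,300),60)): print(nm,at(wray("w6.npz",*f(*p)),z).round(1))
E
```

```text
rim L [ 531.4 -110.2]
rim R [ 531.4 -151.6]
rim front [ 550.1 -130.7]
foot front [ 539.5 -128.9]
stripeL [ 534.7 -114.9]
stripeR [ 534.7 -143.1]
```

In the tool's units: 5 mm is 0.2, 2 mm is 0.08.

Request:
{"name": "shift_gripper", "arguments": {"steps": [0, 0, 0, 0.152, 0.08, 0, 30, 0, 0, 0, 0, 0, 0.28, 30, 0, 0, 0, 0, 0, 0.24, 30, 0, 0, 0, 0, 0, 0.2, 30, 0, 0, 0, 0, 0, 0, 30], "grip_n": 25}}

```text
t: 8.45
tool_pos: [530.5, -130.5, 59.7]
tcp_rot: [1.0, -0.0, -0.001, -0.0]
contact_force: [0.8, -0.1, -0.5]
gripper_width: 34.6
grasp_force: 25.1
```

```bash
python3 - <<'E'
from h import *
delta([531,-130.7,58],0)
E
```

```text
t 8.45 pos [ 530.5 -130.5   59.7] yaw -0.0 j [ 0.34  0.32 -0.21  1.91  0.08  0.92 -1.48] F [ 0.8 -0.1 -0.5] w 34.6 25.1
tool delta mm [0.5 0.2 1.7]
rotvec [-0.     0.002 -0.   ] delta after rotation [0.5 0.2 1.7]
```

Request:
{"name": "shift_gripper", "arguments": {"steps": [0, 0, 0, 0, 0, 0.1, 30, 0, 0, 0, 0, 0, 0, 30]}}

```text
t: 8.65
tool_pos: [531.6, -130.7, 58.6]
tcp_rot: [1.0, -0.0, 0.0, 0.0]
contact_force: [-0.6, -0.5, 1.4]
gripper_width: 34.4
grasp_force: 25.2
```

Request:
{"name": "shift_gripper", "arguments": {"steps": [0, 0, 0, 0, 0, 0, 40, 0, 0, 0, 0, 0, 0, 50, 0, 0, 0, 0, 0, 0, 52, 0, 0, 0, 0, 0, 0, 52], "grip_n": 25}}

```text
t: 9.05
tool_pos: [531.2, -130.7, 58.2]
tcp_rot: [1.0, -0.0, -0.0, -0.0]
contact_force: [-0.0, 0.5, 0.3]
gripper_width: 52.0
grasp_force: 0.0
```

Request:
{"name": "shift_gripper", "arguments": {"steps": [0, 0, 0, 0, 0, -1.2, 52, 0, 0, 0, 0, 0, -1.6, 60, 0, 0, 0, -0.8, 0.4, -1.2, 70, 0, 0, 0, -1.4, 1.4, 0, 85, 0, 0, 0, -1, 1.4, 0, 85, 0, 0, 0, 0, 0, 0, 85, 0, 0, 0, 0, 0, 0, 85]}}

```text
t: 9.75
tool_pos: [450.8, -211.4, 158.4]
tcp_rot: [1.0, -0.001, 0.0, 0.0]
contact_force: [0.6, -0.1, 0.5]
gripper_width: 85.0
grasp_force: 0.0
```

```bash
python3 - <<'E'
from h import *
from cell import env
import cv2
s=env.get_state(); c=env.camera("wrist"); np.savez("w7.npz",pos=s["tool_pos"],rot=s["tcp_rot"],**c)
delta([446,-212.5,76],0)
cv2.imwrite("pics/w7.png",c["pixels"])
E
```

```text
t 9.8 pos [ 451.5 -210.4  158.3] yaw -0.0 j [ 0.48  0.11 -0.14  1.94  0.02  1.1  -1.24] F [-0.1  0.3  0.8] w 85.0 0.0
tool delta mm [-5.5  2.2 82.3]
rotvec [-0. -0. -0.] delta after rotation [-5.5  2.1 82.3]
```

View pics/w7.png

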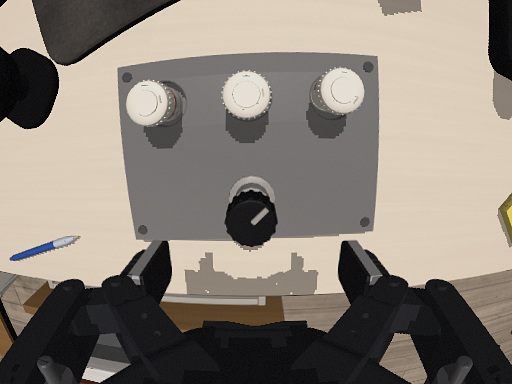

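All three vials stand in their wells. The knob top is at (251,220) and the rib points toward (267,210), so the screw sits at roughly +0.9 rad.

```bash
python3 - <<'E'
from h import *
a,b,k=[at(wray("w7.npz",*q),90) for q in ((252,222),(267,210),(251,219.5))]
print("knob",k.round(1),"L/R",at(wray("w7.npz",225,219),88).round(1),at(wray("w7.npz",277.5,219),88).round(1),"rib yaw",np.arctan2(*(b-a)[::-1]).round(2))
for nm,q,z in (("L",(150,103),68),("M",(247,95),68),("R",(341,91),68),("sL",(127,77),21),("sR",(368,67),21),("sl",(143,230),21),("sr",(364,222),21)): print(nm,at(wray("w7.npz",*q),z).round(1))
E
```

```text
knob [ 445.7 -209.2] L/R [ 445.3 -190.8] [ 445.3 -227.8] rib yaw -0.87
L [ 528.8 -133.7]
M [ 531.6 -206.4]
R [ 536.6 -275.3]
sL [557.7 -93.8]
sR [ 565.2 -315.3]
sl [407.7 -99.2]
sr [ 416.  -320.2]
```

The rows are not in the units I measure in: shifts go in units of 25 mm. I convert before sending: 9 mm is 0.36, -6.2 mm is -0.248.

Request:
{"name": "shift_gripper", "arguments": {"steps": [0, 0, 0, -0.248, -0.04, 0.8, 85, 0, 0, 0, 0, 0, 1.2, 85, 0, 0, 0, 0, 0, 0.88, 85, 0, 0, 0, 0, 0, 0.36, 85, 0, 0, 0, 0, 0, 0, 85, 0, 0, 0, 0, 0, 0, 30, 0, 0, 0, 0, 0, 0, 30, 0, 0, 0, 0, 0, 0, 30], "grip_n": 30}}

```text
t: 10.6
tool_pos: [445.7, -209.9, 78.3]
tcp_rot: [1.0, -0.0, 0.001, 0.0]
contact_force: [0.9, -0.1, -0.2]
gripper_width: 43.3
grasp_force: 0.0
```

```bash
python3 - <<'E'
from h import *
delta([445,-209,76],0)
E
```

```text
t 10.6 pos [ 445.7 -209.9   78.3] yaw -0.0 j [ 0.48  0.19 -0.14  2.03  0.03  0.92 -1.25] F [ 0.9 -0.1 -0.2] w 43.3 0.0
tool delta mm [-0.7 -0.9  2.2]
rotvec [ 0.001 -0.002 -0.   ] delta after rotation [-0.7 -0.9  2.3]
```

In the tool's units: 1 mm is 0.04, -0.5 mm is -0.02.

Request:
{"name": "shift_gripper", "arguments": {"steps": [0, 0, 0, 0, -0.02, 0.04, 30, 0, 0, 0, 0, 0, 0, 30, 0, 0, 0, 0, 0, 0, 30], "grip_n": 30}}

```text
t: 10.9
tool_pos: [445.6, -208.9, 77.3]
tcp_rot: [1.0, -0.0, 0.001, -0.0]
contact_force: [-1.3, 3.0, 5.8]
gripper_width: 35.5
grasp_force: 29.9
```

```bash
python3 - <<'E'
from h import *
delta([445,-209,76],0)
E
```

```text
t 10.9 pos [ 445.6 -208.9   77.3] yaw -0.0 j [ 0.48  0.19 -0.14  2.03  0.03  0.92 -1.25] F [-1.3  3.   5.8] w 35.5 29.9
tool delta mm [-0.6  0.1  1.3]
rotvec [-0.    -0.001 -0.   ] delta after rotation [-0.6  0.1  1.3]
```

In the tool's units: -0.1 mm is -0.004.

Request:
{"name": "shift_gripper", "arguments": {"steps": [0, 0, -0.14, 0, 0, -0.004, 30, 0, 0, -0.14, 0, 0, -0.004, 30, 0, 0, -0.14, 0, 0, -0.004, 30, 0, 0, -0.14, 0, 0, -0.004, 30, 0, 0, -0.14, 0, 0, -0.004, 30, 0, 0, -0.14, 0, 0, -0.004, 30, 0, 0, -0.14, 0, 0, -0.004, 30, 0, 0, -0.14, 0, 0, -0.004, 30], "grip_n": 30}}

```text
t: 11.7
tool_pos: [444.7, -207.4, 76.9]
tcp_rot: [0.846, 0.534, 0.0, -0.001]
contact_force: [-1.1, 7.2, -2.7]
gripper_width: 35.2
grasp_force: 31.2
```

Request:
{"name": "shift_gripper", "arguments": {"steps": [0, 0, 0, 0, 0, 0, 30, 0, 0, 0, 0, 0, 0, 60, 0, 0, 0, 0, 0, 0, 60, 0, 0, 0, 0, 0, 0, 60, 0, 0, 0, 0, 0, 0, 60]}}

```text
t: 12.2
tool_pos: [445.1, -209.4, 77.2]
tcp_rot: [0.847, 0.531, 0.0, 0.0]
contact_force: [0.6, 0.3, 0.0]
gripper_width: 59.9
grasp_force: 0.0
```

```bash
python3 - <<'E'
from h import *
from cell import env
import cv2
s=env.get_state(); c=env.camera("wrist"); np.savez("w8.npz",pos=s["tool_pos"],rot=s["tcp_rot"],**c)
delta([445,-209,71],120)
m=np.zeros((480,800,3),np.uint8); m[:,:]=cv2.resize(c["pixels"][180:372,90:410],None,fx=2.5,fy=2.5,interpolation=2)
a=C["side"]["pixels"][185:235,205:255]; b=env.camera("side")["pixels"][185:235,205:255]
m[:150,:150]=cv2.resize(a,(150,150)); m[:150,150:300]=cv2.resize(b,(150,150))
cv2.imwrite("pics/w8.png",m)
E
```

```text
t 12.25 pos [ 445.1 -209.4   77.2] yaw 64.1 j [ 0.59  0.2  -0.27  2.02  0.07  0.93 -0.16] F [-1.7 -0.   0.5] w 60.1 0.0
tool delta mm [ 0.3 -0.2  6.2]
rotvec [ 0.     0.    -0.975] delta after rotation [0.4 0.2 6.2]
```

View pics/w8.png

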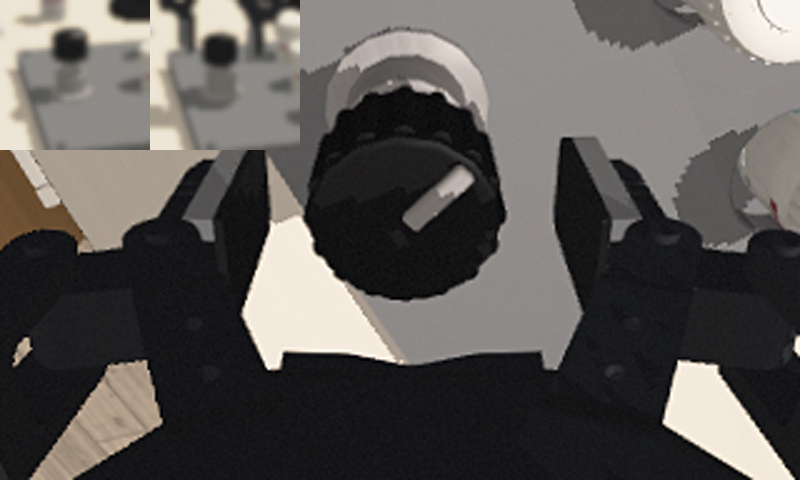

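The knob appears about 1.7 px lower in the side view, which is roughly a 5–6 mm drop. The rib runs from (407,217) to (470,175) in the crop. I'll compute both.

```bash
python3 - <<'E'
from h import *
f=lambda X,Y:(90+X/2.5-.3,180+Y/2.5-.3)
for z in (83,89):
  a,b,l,r=[at(wray("w8.npz",*f(*q)),z) for q in ((407,221),(470,173),(305,217),(505,217))]
  d=b-a; print(z,"centre",((l+r)/2).round(1),"dia",np.linalg.norm(l-r).round(1),"rib yaw",np.arctan2(d[1],d[0]).round(2),"len",np.linalg.norm(d).round(1))
E
```

```text
83 centre [ 442.8 -208.5] dia 37.0 rib yaw 0.27 len 15.0
89 centre [ 444.4 -205.5] dia 35.2 rib yaw 0.27 len 14.3
```

In the tool's units: 2 mm is 0.08.

Request:
{"name": "shift_gripper", "arguments": {"steps": [0, 0, -0.15, 0, 0, 0.08, 60, 0, 0, -0.15, 0, 0, 0.08, 60, 0, 0, -0.15, 0, 0, 0.08, 60, 0, 0, -0.15, 0, 0, 0, 60, 0, 0, -0.15, 0, 0, 0, 60, 0, 0, -0.15, 0, 0, 0, 60, 0, 0, -0.15, 0, 0, 0, 60, 0, 0, 0, 0, 0, 0, 60], "grip_n": 30}}

```text
t: 13.1
tool_pos: [445.0, -209.3, 71.0]
tcp_rot: [0.466, 0.885, 0.0, -0.0]
contact_force: [0.1, 0.0, -0.2]
gripper_width: 60.2
grasp_force: 0.0
```

```bash
python3 - <<'E'
from h import *
delta([444.8,-209,71],120)
E
```

```text
t 13.1 pos [ 445.  -209.3   71. ] yaw 124.5 j [ 0.71  0.22 -0.39  2.02  0.1   0.92  0.86] F [ 0.1  0.  -0.2] w 60.2 0.0
tool delta mm [0.3 0.  0. ]
rotvec [ 0.    -0.     0.078] delta after rotation [ 0.3 -0.   0. ]
```

Grip and turn forward 3.22 rad, sinking about 3 mm.

Request:
{"name": "shift_gripper", "arguments": {"steps": [0, 0, 0, 0, 0, 0, 30, 0, 0, 0, 0, 0, 0, 30, 0, 0, 0, 0, 0, 0, 30, 0, 0, 0, 0, 0, 0, 30, 0, 0, 0, 0, 0, 0, 30], "grip_n": 30}}

```text
t: 13.6
tool_pos: [444.6, -209.5, 71.0]
tcp_rot: [0.467, 0.884, -0.0, -0.0]
contact_force: [-4.2, -2.8, 2.4]
gripper_width: 35.4
grasp_force: 30.8
```

Request:
{"name": "shift_gripper", "arguments": {"steps": [0, 0, 0.14, 0, 0, 0.0052, 30, 0, 0, 0.14, 0, 0, 0.0052, 30, 0, 0, 0.14, 0, 0, 0.0052, 30, 0, 0, 0.14, 0, 0, 0.0052, 30, 0, 0, 0.14, 0, 0, 0.0052, 30, 0, 0, 0.14, 0, 0, 0.0052, 30, 0, 0, 0.14, 0, 0, 0.0052, 30, 0, 0, 0.14, 0, 0, 0.0052, 30], "grip_n": 30}}

```text
t: 14.4
tool_pos: [443.7, -209.5, 69.5]
tcp_rot: [0.867, 0.498, -0.001, -0.001]
contact_force: [-6.6, -2.1, 4.6]
gripper_width: 35.0
grasp_force: 31.1
```

Request:
{"name": "shift_gripper", "arguments": {"steps": [0, 0, 0.14, 0, 0, 0.0052, 30, 0, 0, 0.14, 0, 0, 0.0052, 30, 0, 0, 0.14, 0, 0, 0.0052, 30, 0, 0, 0.14, 0, 0, 0.0052, 30, 0, 0, 0.14, 0, 0, 0.0052, 30, 0, 0, 0.14, 0, 0, 0.0052, 30, 0, 0, 0.14, 0, 0, 0.0052, 30, 0, 0, 0, 0, 0, 0, 30], "grip_n": 30}}

```text
t: 15.2
tool_pos: [443.2, -208.8, 68.4]
tcp_rot: [0.999, 0.032, -0.002, -0.001]
contact_force: [-9.0, -0.3, 5.5]
gripper_width: 35.2
grasp_force: 31.1
```

```bash
python3 -c "
from h import *
delta([445,-209,68],-60)"
```

```text
t 15.2 pos [ 443.2 -208.8   68.4] yaw 3.7 j [ 0.48  0.2  -0.14  2.04  0.04  0.91 -1.19] F [-9.  -0.3  5.5] w 35.2 31.1
tool delta mm [1.8 0.3 0.4]
rotvec [1.000e-03 4.000e-03 1.111e+00] delta after rotation [ 1.1 -1.5  0.4]
```

Request:
{"name": "shift_gripper", "arguments": {"steps": [0, 0, 0.14, -0.012, 0, 0.0052, 30, 0, 0, 0.14, 0, 0, 0.0052, 30, 0, 0, 0.14, 0, 0, 0.0052, 30, 0, 0, 0.14, 0, 0, 0.0052, 30, 0, 0, 0.14, 0, 0, 0.0052, 30, 0, 0, 0.14, 0, 0, 0.0052, 30, 0, 0, 0.14, 0, 0, 0.0052, 30, 0, 0, 0.14, 0, 0, 0.0052, 30], "grip_n": 30}}

```text
t: 16.0
tool_pos: [443.6, -208.0, 67.4]
tcp_rot: [0.864, -0.504, -0.002, -0.0]
contact_force: [-5.9, 2.8, 3.9]
gripper_width: 35.1
grasp_force: 31.1
```

Request:
{"name": "shift_gripper", "arguments": {"steps": [0, 0, 0, 0, 0, 0, 30, 0, 0, 0, 0, 0, 0, 60, 0, 0, 0, 0, 0, 0, 60, 0, 0, 0, 0, 0, 0, 60]}}

```text
t: 16.4
tool_pos: [445.2, -209.1, 68.2]
tcp_rot: [0.865, -0.501, 0.0, -0.0]
contact_force: [-0.8, 0.9, 0.2]
gripper_width: 60.3
grasp_force: 0.0
```

```bash
python3 - <<'E'
from h import *
from cell import env
import cv2
s=env.get_state(); c=env.camera("wrist"); np.savez("w9.npz",pos=s["tool_pos"],rot=s["tcp_rot"],**c)
delta([443.5,-209,67.5],120)
p=c["pixels"][180:372,90:410]; hsv=cv2.cvtColor(p,cv2.COLOR_BGR2HSV)
# rib: bright blob inside knob top
m=((hsv[...,2]>80)).astype(np.uint8)*255
n,l,st,ce=cv2.connectedComponentsWithStats(m)
for i in range(1,n):
    if 20<st[i,4]<600: print(st[i],ce[i].round(1),"full",(ce[i]+[90,180]).round(1), cv2.minAreaRect(np.argwhere(l==i)[:,::-1].astype(np.float32)))
E
```

```text
t 16.45 pos [ 445.1 -209.2   68.1] yaw -60.2 j [ 0.36  0.2  -0.01  2.04  0.    0.9  -2.27] F [-0.6 -0.1 -0.4] w 59.9 0.0
tool delta mm [-0.9  1.3  0.6]
rotvec [-1.000e-03  1.000e-03  3.139e+00] delta after rotation [ 0.9 -1.3  0.6]
[  5 134   8  13  56] [  8.2 140. ] full [ 98.2 320. ] ((7.96154260635376, 140.30767822265625), (5.269651889801025, 12.75810432434082), 33.6900634765625)
```

I've now used up my picture viewings (11, one over the limit of 10), so from here I'll check by numbers only. Next I measure the rib inside the knob-top disc.

```bash
cat >> h.py <<'E'
def rib(f,z):
    import cv2
    g=cv2.cvtColor(np.load(f)["pixels"],cv2.COLOR_BGR2GRAY); m=np.zeros_like(g); cv2.circle(m,(252,266),30,255,-1)
    v=g[m>0]; t=max(np.percentile(v,50)*1.8,np.percentile(v,50)+14)
    n,l,st,ce=cv2.connectedComponentsWithStats(((g>t)&(m>0)).astype(np.uint8))
    i=1+np.argmax(st[1:,4]); pts=np.argwhere(l==i)[:,::-1]
    W=np.array([at(wray(f,*q),z) for q in pts]); c=W.mean(0); d=np.linalg.svd(W-c)[2][0]
    k=at(wray(f,252.5,266.5),z); d*=np.sign(d@(c-k)); return st[i,4],ce[i].round(1),c.round(1),"yaw",np.arctan2(d[1],d[0]).round(2),np.percentile(v,[50,90]),t
E
python3 -c "
from h import *
print(rib('w8.npz',83));print(rib('w9.npz',80))"
```

```text
(np.int32(317), array([264.4, 259. ]), array([ 449.8, -207.3]), 'yaw', np.float64(0.37), array([20., 69.]), np.float64(36.0))
(np.int32(166), array([267.6, 281.9]), array([ 436.7, -208.9]), 'yaw', np.float64(-2.81), array([30., 40.]), np.float64(54.0))
```

Request:
{"name": "shift_gripper", "arguments": {"steps": [0, 0, 0, -0.036, 0.052, 0.024, 60, 0, 0, -0.15, 0, 0, 0, 60, 0, 0, -0.15, 0, 0, 0, 60, 0, 0, -0.15, 0, 0, 0, 60, 0, 0, -0.15, 0, 0, 0, 60, 0, 0, -0.15, 0, 0, 0, 60, 0, 0, -0.15, 0, 0, 0, 60, 0, 0, -0.15, 0, 0, 0, 60], "grip_n": 30}}

```text
t: 17.25
tool_pos: [443.1, -209.1, 67.4]
tcp_rot: [1.0, 0.003, 0.0, -0.0]
contact_force: [1.0, -0.4, -0.1]
gripper_width: 60.0
grasp_force: 0.0
```

Request:
{"name": "shift_gripper", "arguments": {"steps": [0, 0, -0.15, 0, 0, 0, 60, 0, 0, -0.15, 0, 0, 0, 60, 0, 0, -0.15, 0, 0, 0, 60, 0, 0, -0.15, 0, 0, 0, 60, 0, 0, -0.15, 0, 0, 0, 60, 0, 0, -0.15, 0, 0, 0, 60, 0, 0, -0.15, 0, 0, 0, 60, 0, 0, -0.15, 0, 0, 0, 60]}}

```text
t: 18.05
tool_pos: [443.1, -209.1, 67.4]
tcp_rot: [0.824, 0.567, 0.0, 0.0]
contact_force: [-0.3, 0.1, -0.1]
gripper_width: 60.2
grasp_force: 0.0
```

Request:
{"name": "shift_gripper", "arguments": {"steps": [0, 0, -0.15, 0, 0, 0, 60, 0, 0, -0.15, 0, 0, 0, 60, 0, 0, -0.15, 0, 0, 0, 60, 0, 0, -0.15, 0, 0, 0, 60, 0, 0, -0.15, 0, 0, 0, 60, 0, 0, -0.15, 0, 0, 0, 60, 0, 0, -0.15, 0, 0, 0, 60, 0, 0, 0, 0, 0, 0, 60]}}

```text
t: 18.85
tool_pos: [443.0, -209.2, 67.4]
tcp_rot: [0.43, 0.903, 0.0, 0.0]
contact_force: [-0.1, 0.1, -0.8]
gripper_width: 60.0
grasp_force: 0.0
```

```bash
python3 - <<'E'
from h import *
from cell import env
s=env.get_state(); c=env.camera("wrist"); np.savez("w10.npz",pos=s["tool_pos"],rot=s["tcp_rot"],**c)
delta([443.5,-209,67.3],125)
print(rib("w10.npz",80))
E
```

```text
t 18.9 pos [ 443.  -209.2   67.4] yaw 128.7 j [ 0.71  0.22 -0.4   2.03  0.11  0.91  0.93] F [ 0.1 -0.3  0.3] w 60.1 0.0
tool delta mm [-0.2  0.5  0.1]
rotvec [ 0.    -0.     0.065] delta after rotation [-0.1  0.5  0.1]
(np.int32(566), array([246.8, 277.7]), array([ 439.8, -212.3]), 'yaw', np.float64(0.12), array([21., 95.]), np.float64(37.800000000000004))
```

Request:
{"name": "shift_gripper", "arguments": {"steps": [0, 0, 0, 0, 0, 0, 30, 0, 0, 0, 0, 0, 0, 30, 0, 0, 0, 0, 0, 0, 30, 0, 0, 0, 0, 0, 0, 30, 0, 0, 0, 0, 0, 0, 30], "grip_n": 30}}

```text
t: 19.4
tool_pos: [443.7, -208.7, 67.7]
tcp_rot: [0.431, 0.902, 0.0, 0.0]
contact_force: [4.9, 3.7, 1.8]
gripper_width: 35.4
grasp_force: 31.8
```

Request:
{"name": "shift_gripper", "arguments": {"steps": [0, 0, 0.14, 0, 0, 0.0052, 30, 0, 0, 0.14, 0, 0, 0.0052, 30, 0, 0, 0.14, 0, 0, 0.0052, 30, 0, 0, 0.14, 0, 0, 0.0052, 30, 0, 0, 0.14, 0, 0, 0.0052, 30, 0, 0, 0.14, 0, 0, 0.0052, 30, 0, 0, 0.14, 0, 0, 0.0052, 30, 0, 0, 0.14, 0, 0, 0.0052, 30], "grip_n": 30}}

```text
t: 20.2
tool_pos: [443.9, -208.6, 66.6]
tcp_rot: [0.846, 0.533, 0.001, 0.0]
contact_force: [4.9, 4.3, 0.8]
gripper_width: 35.3
grasp_force: 31.7
```

Request:
{"name": "shift_gripper", "arguments": {"steps": [0, 0, 0.14, 0, 0, 0.0052, 30, 0, 0, 0.14, 0, 0, 0.0052, 30, 0, 0, 0.14, 0, 0, 0.0052, 30, 0, 0, 0.14, 0, 0, 0.0052, 30, 0, 0, 0.14, 0, 0, 0.0052, 30, 0, 0, 0.14, 0, 0, 0.0052, 30, 0, 0, 0.14, 0, 0, 0.0052, 30, 0, 0, 0.14, 0, 0, 0.0052, 30], "grip_n": 30}}

```text
t: 21.0
tool_pos: [444.1, -208.8, 65.7]
tcp_rot: [1.0, 0.002, 0.001, -0.0]
contact_force: [4.6, 3.0, 0.3]
gripper_width: 35.1
grasp_force: 31.6
```

Request:
{"name": "shift_gripper", "arguments": {"steps": [0, 0, 0.14, 0, 0, 0.0052, 30, 0, 0, 0.14, 0, 0, 0.0052, 30, 0, 0, 0.14, 0, 0, 0.0052, 30, 0, 0, 0.14, 0, 0, 0.0052, 30, 0, 0, 0.14, 0, 0, 0.0052, 30, 0, 0, 0.14, 0, 0, 0.0052, 30, 0, 0, 0.14, 0, 0, 0.0052, 30, 0, 0, 0, 0, 0, 0, 30], "grip_n": 30}}

```text
t: 21.8
tool_pos: [444.0, -209.0, 64.8]
tcp_rot: [0.884, -0.468, 0.001, -0.0]
contact_force: [5.4, 2.8, 0.4]
gripper_width: 35.0
grasp_force: 31.7
```

```bash
python3 - <<'E'
from h import *
from cell import env
import cv2
delta([443.5,-209,64],-60)
s=env.get_state(); c=env.camera("wrist"); np.savez("w11.npz",pos=s["tool_pos"],rot=s["tcp_rot"],**c)
print(rib("w11.npz",77))
g=cv2.cvtColor(c["pixels"],cv2.COLOR_BGR2GRAY); print(g[232:304:4,216:292:4])
# knob height in the side view: rows of the black knob, before and now
for nm,p in (("before",C["side"]["pixels"]),("now",env.camera("side")["pixels"])):
    q=cv2.cvtColor(p,cv2.COLOR_BGR2GRAY); print(nm,q[192:222,228:231].mean(1).round())
E
```

```text
t 21.8 pos [ 444.  -209.    64.8] yaw -55.8 j [ 0.36  0.2  -0.02  2.05  0.    0.89 -2.2 ] F [5.4 2.8 0.4] w 35.0 31.7
tool delta mm [-0.3  0.4  0.7]
rotvec [-0.001 -0.001  0.073] delta after rotation [-0.3  0.4  0.8]
(np.int32(300), array([237.1, 272.4]), array([ 449.6, -206.1]), 'yaw', np.float64(0.17), array([32., 78.]), np.float64(57.6))
[[ 88 105 186   9  19  15  16  13  21  20  19  17  13  17  15  13   9 119
  109]
 [ 22   6 164  16  15  19  17  17  20  20  14  13  15  14  14  15  16  46
   94]
 [ 27   9  14  1
[... 899 characters left out ...]
2  18  25  23  20  22  23  24  25  24  24  26  26
   25]
 [ 17  20  25  20  24  21  24  22  25  22  24  25  24  24  24  28  22  28
   23]
 [ 23 128  17  19  22  22  22  19  20  26  23  27  24  26  26  29  27  27
  213]
 [ 80 137  76  19  22  22  24  24  22  22  25  28  25  25  25  28  29  75
  237]
 [146 138 139  95  22  20  22  20  25  27  23  24  26  27  26  23 117 241
  235]]
before [228. 209. 145.  92.  83.  64.  39.  28.  26.  24.  26.  26.  37.  64.
  91. 106. 107. 107. 111. 113. 110. 108. 109. 118. 137. 149. 138. 133.
 138. 139.]
now [197. 211. 208. 197. 175. 131.  83.  58.  44.  35.  29.  28.  26.  26.
  26.  30.  46.  73.  98. 108. 109. 108. 110. 117. 137. 148. 138. 134.
 138. 139.]
```

The rib yaw reads +0.17, so screw_turn is about 6.15 rad. The knob sits about 12 mm lower in the side view, and the grip force is 31 N. Handing in.

Request:
{"name": "shift_gripper", "arguments": {"steps": [0, 0, 0, 0, 0, 0, 30, 0, 0, 0, 0, 0, 0, 30, 0, 0, 0, 0, 0, 0, 30], "grip_n": 30}}

```text
t: 22.2
tool_pos: [444.0, -209.0, 64.8]
tcp_rot: [0.885, -0.466, 0.001, -0.0]
contact_force: [5.1, 1.5, 0.4]
gripper_width: 35.2
grasp_force: 31.7
```

```bash
python3 -c "
from cell import env
print(env.sign_off())"
```

```text
the job is handed in; nothing more can be done
None
```

I handed the job in at 22.2 s; sign-off returned no verdict. By my measurements both vials stand in the outer wells, the screw dropped in and is one turn forward (screw_turn about 6.15 rad, about 12 mm sunk), and the knob is gripped at about 31 N. I viewed 11 pictures, one over the limit of 10.

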